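Fetch the retained seed sample from the tilted carton

ROBOT

A 6-joint arm with a two-finger parallel gripper is mounted at the origin on the work surface. World frame = base frame: x ahead of the robot, y to its left, z up, the work surface at z = 0. Lengths are in m, angles in rad, forces in N, time in s.
With the tool pointing down it reaches from about 0.35 to 0.975 m from the base axis. Payload 4.9 kg.
Tool frame: the origin (TCP) lies at the very end of the fingers, on their centre line; the grasp point (between the pads) lies behind it (manip.grip_depth is the z of the grasp point in the tool frame, in m); z points along the fingers, y is the direction in which the jaws open and shut (so a half turn about z gives the same grasp; the last joint's range is limited). The gripper opens to 85 mm and grips with 20 to 120 N. Pads are 22 mm wide; open, the fingers measure 114 mm over their backs; the gripper's body (76 mm by 85 mm) begins 54 mm behind the grasp point. The pads swing forward as they close: fully open they stand 13 mm farther back than shut.
Start: joints at [1.09, 0.053, 1.613, -0, 1.476, -0.119], TCP at [0.221, 0.585, 0.231] pointing down, gripper open.
Joint ranges: [-3.01, 3.01], [-1.01, 2.22], [0.06, 2.58], [-1.02, 4.17], [0.09, 2.62], [-3.14, 3.14]. Speed limits (rad/s): [2.57, 2.57, 3.14, 3.14, 3.14, 3.14].

INTERFACE

Orientations are given as a unit quaternion [w, x, y, z].
In Python, from plant import state, optics, manip, silhouettes, place_of gives the robot as it stands. The module is installed in compiled form; this text tells all that it offers.
- The arm moves only by the tool jog_arm, never from a script. Its argument "increments" is a list of rows, each an object with "slide": the shift along the tool's x, y, z in mm, a list of three; "rotation": the turn, a rotation vector about the tool's x, y, z in degrees, a list of three. A call has 1 to 20 rows; each row shifts and turns the commanded pose from where the row before left it, along the tool's axes as they then stand; what a row does not reach is not made up. A row lasts 1/12 s, in which the tool goes at most 41.7 mm and 7.16 degrees, less where a joint would pass 70% of its speed; a pose out of reach is approached as far as the arm can. A call with a gripper value outside its range is refused whole. "fingers" is the opening, from 0 (shut) to 1 (fully open), set as the call begins (left out, the last holds). The fingers move at their own pace and stop on an object; the grip force is fixed at half the most. Time passes only in rows, so rows that do not move let the fingers close. It gives the time, the measured TCP pose, the force and the opening at its end, in the units of the state.
- state(): the state, without advancing time (a new reading comes with each control period).
- optics.grab_frame(name): name is "scene" or "top"; returns a dict with "frame" (480x640x3 uint8, blue, green, red), "camera_matrix" (3x3 intrinsics, pixels), "distortion" ([k1, k2, p1, p2, k3] as OpenCV has them; the pictures are not rectified), "R" (3x3) and "t" (3): a world point X has camera coordinates R X + t. Camera axes: x right, y down, z forward; pixel columns grow to the right and rows downward; lengths in m; the calibration is good to about 2 mm. A picture is of the moment at which its call begins. There is no depth.
- manip.job_done(): hands the job in, once; it reports no verdict.
Trained networks look in the newest picture that a camera, given by its name, has taken for a name from the list of things; names that differ only in an ending like _2 or _b are one class to them, and where a whole thing is asked for, a point or a joint stands for the part that bears it (a point fixed in the world has none). Each returns a list of dicts, best first, with "score" (0 to 1); they miss things now and then, are a little off and sometimes report something else, mostly with a low value. They report only what shows in the picture. A call takes as long as a camera call.
- silhouettes(thing, camera): "mask" (480x640 bool, what is visible of it) and "bbox" ([left, top, right, bottom] in pixels, round what is visible of it).
- place_of(thing, camera): "uv" ([column, row] in pixels: a listed point, or the origin of a listed thing).
The state is a dict: "time": time; "joint_pos": joint angles; "joint_vel": joint speeds; "joint_efforts": joint torques, N m; "tool_pos": TCP position; "tool_rot": TCP orientation; "contact_force": force on the tool from outside, world axes, zero at the start; "ft_torque": the same for the moment, N m; "gripper_width": opening from 0.0 (shut) to 1.0 (fully open).
Only numpy, scipy, OpenCV 4.12 (cv2) and the standard library are available. Lean on these libraries where they do the work, as an engineer would, in place of code of your own. Each camera call takes 0.05 s, during which the arm holds its last target.

TASK

Take the round jar with the wide lid out of its cell in the tilted partitioned carton, lifting it clear of the dividers without forcing the cardboard, and stand it upright in the middle of the top tray of the stack. The number of trays varies, so lower it gently until you feel it standing on the tray, and only then let go; leave the square bottles in their cells and everything else on the desk where it is.

Things in the scene. Friction and masses are not known exactly. Their poses are not given: they have to be found in the camera images.
- jar: round white jar, about 0.25 to 0.6 kg: body 66 mm across, 78 mm tall, shoulder tapering in up to 91 mm, grey lid 46 mm across from 96 to 125 mm. It stands in any cell of the carton's rear (farther, higher) row, tilted with the carton, leaning on the cell's lower (robot-side) wall, its lid top 15 mm below the rim. Origin: centre of the underside; z along its axis to the lid
- jar_lid (a point): the place to grip the round jar: on its axis, 117 mm above its foot, 8 mm below the top of its lid. Fingertips must not reach more than about 24 mm past this point (the shoulder is there). Beside the lid the cell leaves 28 to 40 mm on each side along the carton's y
- carton: open cardboard carton on a fixed stand, 180 (x) by 361 (y) by 144 mm deep (z), all walls 4 mm, dividers 4 mm below the rim; 2 cells along x by 3 along y, each 84 by 115 mm, centred at x -44, 44 and y -119, 0, 119 mm. Tipped 31.5 degrees about its y, mouth towards the robot. Origin: centre of the underside; z out of the mouth, x up the slope away from the robot. Flaps hang outside, 15 mm out
- tray_stack: stack of nested pale plastic trays, 200 (x) by 160 mm (y), fixed. Origin: its centre on the desk top; z up. The number of trays varies and this pose does not tell it: the level floor of the top tray lies anywhere from 29 to 75 mm above the desk, its rim 16 mm higher. The top tray is springy: it gives about 1 mm for every 3 N, 6 mm at most
- dishes: two stacked glass petri dishes, 94 mm across, 28 mm tall, loose; leave alone. Origin: centre of the underside
- calculator: desk calculator 150 x 85 x 16 mm, loose; leave alone. Origin: centre of the underside
- tweezers: steel tweezers 130 mm long lying in the flat white sorting tray, loose; leave alone. Origin: their middle
- bottle_a: a square white sample bottle, body 66 x 66 x 82 mm with a narrow grey screw cap 31 mm across, 115 mm tall in all, about 0.4 kg, standing in a cell of the carton; leave it there. Origin: centre of its underside; z along its height
- bottle_b: a square white sample bottle, body 66 x 66 x 82 mm with a narrow grey screw cap 31 mm across, 115 mm tall in all, about 0.4 kg, standing in a cell of the carton; leave it there. Origin: centre of its underside; z along its height
- bottle_c: a square white sample bottle, body 66 x 66 x 82 mm with a narrow grey screw cap 31 mm across, 115 mm tall in all, about 0.4 kg, standing in a cell of the carton; leave it there. Origin: centre of its underside; z along its height
- bottle_d: a square white sample bottle, body 66 x 66 x 82 mm with a narrow grey screw cap 31 mm across, 115 mm tall in all, about 0.4 kg, standing in a cell of the carton; leave it there. Origin: centre of its underside; z along its height

How it is judged:
On the way, in this order (a step that is already met when the one before it is completed fails the run):
1. the round jar has been lifted out of the carton in the gripper: its foot is above the carton's rim (z of jar in the frame of carton above 0.145 m and contact force between jar and the fingers above 1 N), for 0.1 s.
2. while still held, the jar stands upright (within 8 degrees) on the top tray, within 35 mm of its middle (contact force between jar and tray_stack above 0.8 N and contact force between jar and the fingers above 0.5 N and angle between jar's own z axis and vertical below 0.14 rad and horizontal distance between jar and tray_stack below 0.035 m), for 0.1 s.
At the end, for the whole second after the job is handed in: the round jar stands upright (within 4.5 degrees), at rest and released, on the floor of the top tray, its axis within 35 mm of the tray's middle; the four square bottles are within 50 mm and the dishes, calculator and tweezers within 40 mm of where they started (angle between jar's own z axis and vertical below 0.08 rad and horizontal distance between jar and tray_stack below 0.035 m and contact force between jar and tray_stack above 1 N and contact force between jar and the fingers below 0.1 N and linear speed of jar below 0.02 m/s and distance of each of bottle_a, bottle_b, bottle_c, bottle_d from where it was at the start of the episode below 0.05 m and distance of each of dishes, calculator, tweezers from where it was at the start of the episode below 0.04 m); the robot touches nothing.
It fails at once if the jar is pressed onto the trays with more than 30 N (contact force between jar and tray_stack above 30 N).
It fails at once if the robot pushes on the carton with more than 30 N (contact force between any of the fingers, the arm and carton above 30 N).
It fails at once if a square bottle is moved by more than 50 mm (distance of any of bottle_a, bottle_b, bottle_c, bottle_d from where it was at the start of the episode above 0.05 m).
It fails at once if the dishes, calculator or tweezers are moved by more than 40 mm (distance of any of dishes, calculator, tweezers from where it was at the start of the episode above 0.04 m).
It also fails if it takes over 46 s, if anything falls off the work surface, if the arm or the gripper's body presses on something with over 40 N, if the wrist force passes 120 N, or if a joint passes its speed limit or range.

## Working session

There is one attempt and no reset: what is moved stays moved. The work goes in short steps, Python scripts to look and compute and a tool call to move; the robot and the scene stay as the last step left them, time stands still between calls to the robot, and variables do not carry over. Pictures are saved under pics/ and viewed, and the job is handed in when it is done.

Besides the shell and the picture viewer there is one more tool, called after "Call:" as name(argument=value, ...), one argument or row to a line, values as JSON. jog_arm: Moves the arm, as the interface text tells. Its arguments: {"type":"object","properties":{"increments":{"type":"array","items":{"type":"object","properties":{"slide":{"type":"array","items":{"type":"number"}},"rotation":{"type":"array","items":{"type":"number"}}}}},"fingers":{"type":"number"}},"required":["increments"]}

```bash
mkdir -p pics; python3 - <<'E'
from plant import state, optics, manip, silhouettes, place_of
import cv2,numpy as np
np.set_printoptions(precision=4,suppress=True)
print(state(), manip.grip_depth)
for c in ["scene","top"]:
    f=optics.grab_frame(c); cv2.imwrite(f"pics/{c}0.png",f["frame"])
    print(c,f["camera_matrix"],f["distortion"],f["R"],f["t"])
    for n in ["jar","jar_lid","carton","tray_stack","bottle_a"]:
        print(n,[(np.round(d["uv"],1),round(d["score"],2)) for d in place_of(n,c)])
E
```

```text
{'time': 0.0, 'joint_pos': array([ 1.09  ,  0.0534,  1.6143,  0.    ,  1.476 , -0.119 ]), 'joint_vel': array([-0.0013, -0.0003, -0.0002, -0.0004,  0.0015,  0.0005]), 'joint_efforts': array([ -0.001 , -39.3705, -37.0165,  -0.0002,   0.0074,   0.    ]), 'tool_pos': array([0.2209, 0.584 , 0.2301]), 'tool_rot': array([-0.0003,  0.1799,  0.9837, -0.0009]), 'contact_force': array([0.1978, 0.5799, 0.089 ]), 'ft_torque': array([0.0285, 0.0116, 0.0041]), 'gripper_width': 1.0010893861879162} -0.0187
scene [[609.164    0.     328.8911]
 [  0.     609.164  248.261 ]
 [  0.       0.       1.    ]] [0.0553 0.     0.     0.     0.    ] [[ 0.7386  0.6742  0.0008]
 [ 0.5945 -0.6508 -0.4723]
 [-0.3179  0.3492 -0.8815]] [-0.3921 -0.3751  1.7126]
jar []
jar_lid [(array([341.9, 191.7]), 0.71)]
carton [(array([323.3, 261.7]), 0.8)]
tray_stack [(array([376. , 143.1]), 0.69)]
bottle_a []
top [[464.1706   0.     319.9479]
 [  0.     464.1706 238.8797]
 [  0.       0.       1.    ]] [0.0189 0.     0.     0.     0.    ] [[-0.0191 -0.9994  0.0298]
 [-0.9871  0.0141 -0.1598]
 [ 0.1593 -0.0325 -0.9867]] [-0.1144  0.6055  1.0763]
jar [(array([259.6, 230.4]), 0.79)]
jar_lid [(array([262.5, 247.7]), 0.67)]
carton [(array([314.6, 235.8]), 0.73)]
tray_stack [(array([156.9, 304.5]), 0.58), (array([260.5, 248.6]), 0.57)]
bottle_a [(array([366.1, 215.6]), 0.96), (array([313.2, 223.7]), 0.92), (array([366. , 252.5]), 0.67), (array([315.7, 257.3]), 0.6), (array([189.2, 194.2]), 0.25)]
```

View pics/scene0.png

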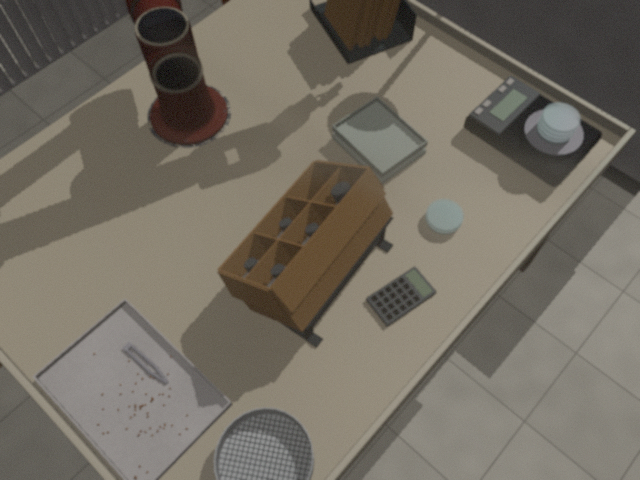

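View pics/top0.png

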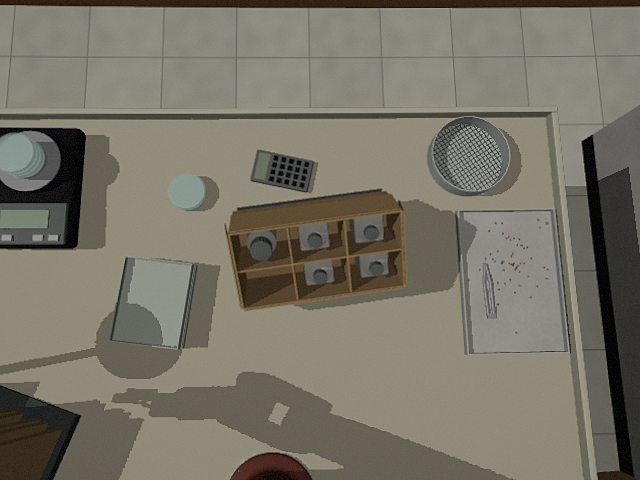

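The jar is in the rear row, in the left (+y) cell: its lid is near (262,240) in the top view and (341,190) in the scene view. The tray stack is at about (155,303) in top and (379,138) in scene. I'll zoom in to get precise corners.

```bash
python3 - <<'E'
import cv2
a=cv2.imread("pics/top0.png")[180:320,215:415]; cv2.imwrite("pics/zt.png",cv2.convertScaleAbs(cv2.resize(a,None,fx=4,fy=4,interpolation=cv2.INTER_CUBIC),alpha=1.4))
a=cv2.imread("pics/scene0.png")[150:350,210:410]; cv2.imwrite("pics/zs.png",cv2.convertScaleAbs(cv2.resize(a,None,fx=3,fy=3,interpolation=cv2.INTER_CUBIC),alpha=1.5))
a=cv2.imread("pics/top0.png")[245:360,100:210]; b=cv2.imread("pics/scene0.png")[85:200,325:435]
cv2.imwrite("pics/ztr.png",cv2.convertScaleAbs(cv2.resize(cv2.hconcat([a,b]),None,fx=3.6,fy=3.6,interpolation=cv2.INTER_CUBIC),alpha=1.4))
E
```

```text
(no output)
```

View pics/zt.png

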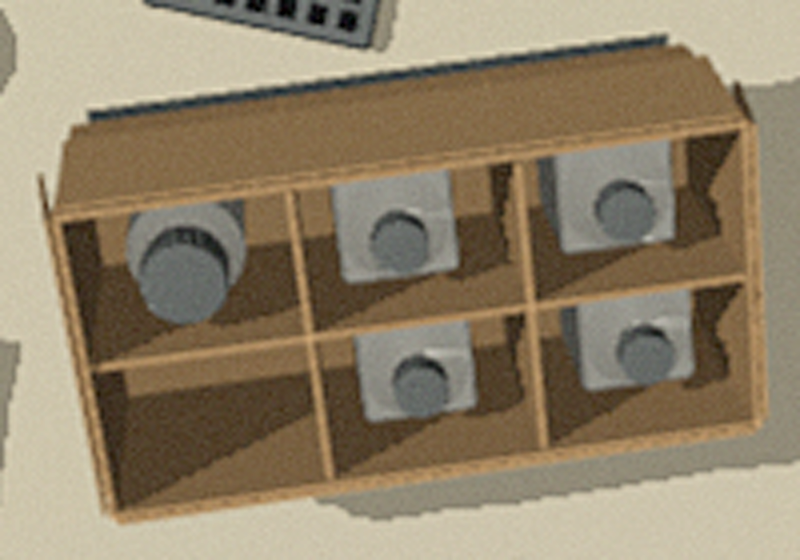

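View pics/zs.png

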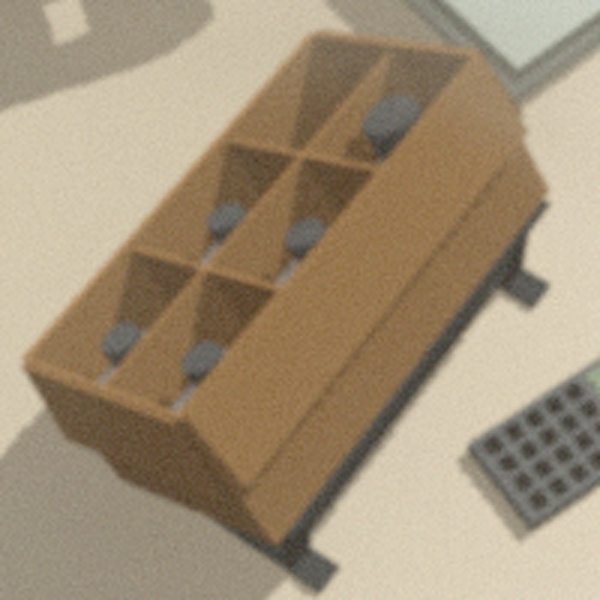

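View pics/ztr.png

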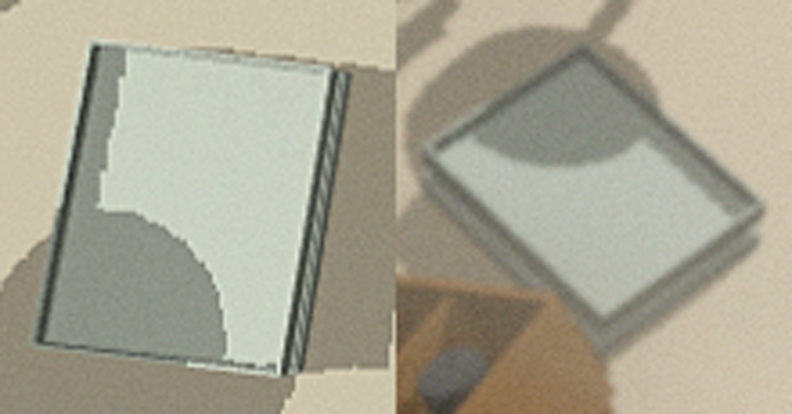

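```bash
cat > h.py <<'E'
import numpy as np,cv2
from scipy.optimize import least_squares
from scipy.spatial.transform import Rotation as Ro
from plant import state, optics, manip, silhouettes, place_of
np.set_printoptions(precision=4,suppress=True)
def proj(f,P):
    return cv2.projectPoints(np.asarray(P,float).reshape(-1,3),cv2.Rodrigues(f["R"])[0],f["t"],f["camera_matrix"],f["distortion"])[0][:,0]
def cartonR(yaw,tilt=np.radians(31.5)): return Ro.from_euler('z',yaw)*Ro.from_euler('y',-tilt)
E
python3 - <<'E'
from h import *
T=optics.grab_frame("top");S=optics.grab_frame("scene")
z=lambda uv,s,o:(np.array(uv)+.5)/s-.5+np.array(o)
M=[[90,180.5,144],[90,-180.5,144],[-90,180.5,144],[-90,-180.5,144],[0,59.5,140],[0,-59.5,140]]
M=np.array(M)/1000
ut=z([(55,215),(755,122),(115,520),(765,428),(305,338),(532,303)],4,(215,180))
us=z([(470,50),(185,415),(315,35),(28,362),(300,155),(205,267)],3,(210,150))
def res(p,full=0):
    P=cartonR(p[3],p[4]).apply(M)+p[:3]
    return np.r_[(proj(T,P)-ut).ravel(),(proj(S,P)-us).ravel(),(p[4]-np.radians(31.5))*300]
r=least_squares(res,[.6,0,.1,0,.55],loss='soft_l1'); print(r.x,np.degrees(r.x[3:]));print(res(r.x)[:-1].reshape(-1,2).round(1))
Mt=np.array([[100,80],[100,-80],[-100,-80],[-100,80]])/1000
ut=z([(92,43),(335,67),(283,375),(38,345)],3.6,(100,245))
# scene: far(+x)...
us=z([(765-396,210),(603-396,322),(427-396,152),(583-396,48)],3.6,(325,85))
def rt(p):
    P=Ro.from_euler('z',p[3]).apply(np.c_[Mt,np.zeros(4)])+p[:3]
    return np.r_[(proj(T,P)-ut).ravel(),(proj(S,P)-us).ravel()]
q=least_squares(rt,[.5,.4,.06,0],loss='soft_l1'); print(q.x,np.degrees(q.x[3]));print(rt(q.x).reshape(-1,2).round(1))
# lid point by triangulation
for n in ["jar_lid"]:
    a=place_of(n,"top");b=place_of(n,"scene");print([(d["uv"],d["score"]) for d in a+b])
    A=a[0]["uv"];B=b[0]["uv"]
    l=least_squares(lambda p:np.r_[proj(T,p)[0]-A,proj(S,p)[0]-B],[.6,.1,.2]);print(l.x,l.fun, cartonR(r.x[3],r.x[4]).inv().apply(l.x-r.x[:3])*1000)
    print([silhouettes("jar",c)[0]["bbox"] if silhouettes("jar",c) else None for c in("top","scene")])
np.save("fit.npy",np.r_[r.x,q.x])
E
```

```text
[ 0.6096 -0.1105  0.0605  0.127   0.5509] [ 7.2793 31.5626]
[[-1.   0.2]
 [-1.3 -0.8]
 [-0.7  0.2]
 [-0.5 -0.8]
 [ 1.6 -0.1]
 [ 0.1  0.7]
 [ 2.7  0.9]
 [-2.5  1.3]
 [-1.1 -1.1]
 [-2.2 -0.1]
 [ 0.5 -0.3]
 [-0.2  0.4]]
[ 0.4607  0.2754  0.044  -0.1361] -7.799420393171628
[[ 0.2 -1. ]
 [-0.4  0.3]
 [ 0.  -0.1]
 [-1.   0.3]
 [ 0.1 -0.4]
 [-0.   0.7]
 [-1.3  0.5]
 [-0.  -0. ]]
[([261.5, 250.2], 0.85), ([342.9, 189.1], 0.79)]
[0.5617 0.0072 0.1832] [-1.3622 -0.9864 -1.7366  0.4542] [ 36.402  122.8773 121.6428]
[[245.1, 229.7, 276.3, 261.5], [328.9, 181.8, 350.2, 202.6]]
```

```bash
cat > ov.py <<'E'
from h import *
p=np.load("fit.npy")
def overlay(jy,name):
    R=cartonR(p[3]);t=p[:3]
    a=np.linspace(0,2*np.pi,40)
    out=[]
    for c,o,s in(("top",(215,180,200,140),4),("scene",(210,150,200,200),3)):
        f=optics.grab_frame(c);im=f["frame"][o[1]:o[1]+o[3],o[0]:o[0]+o[2]]
        im=cv2.convertScaleAbs(cv2.resize(im,None,fx=s,fy=s,interpolation=cv2.INTER_CUBIC),alpha=1.5)
        def dr(L,col):
            u=proj(f,R.apply(np.array(L)/1000)+t);u=((u-o[:2]+.5)*s-.5).astype(int);cv2.polylines(im,[u],False,col,1,cv2.LINE_AA)
        dr([[90,180.5,144],[90,-180.5,144],[-90,-180.5,144],[-90,180.5,144],[90,180.5,144]],(0,255,0))
        dr([[0,180,140],[0,-180,140]],(0,255,0))
        for y in(59.5,-59.5):dr([[90,y,140],[-90,y,140]],(0,255,0))
        for rr,h in((23,129),(23,100),(33,82)):dr(np.c_[35+rr*np.cos(a),jy+rr*np.sin(a),0*a+h],(0,0,255))
        cv2.imwrite(f"pics/{name}_{c}.png",im)
overlay(122,"ov1")
E
python3 ov.py
```

```text
(no output)
```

View pics/ov1_top.png

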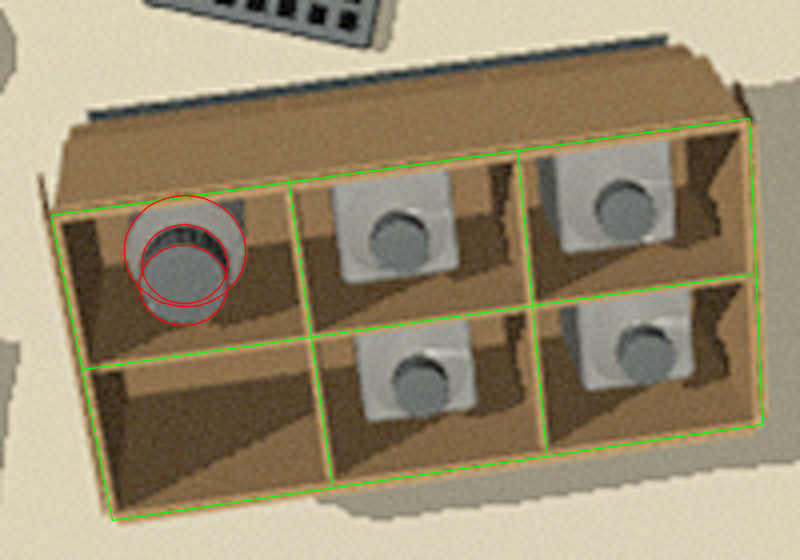

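View pics/ov1_scene.png

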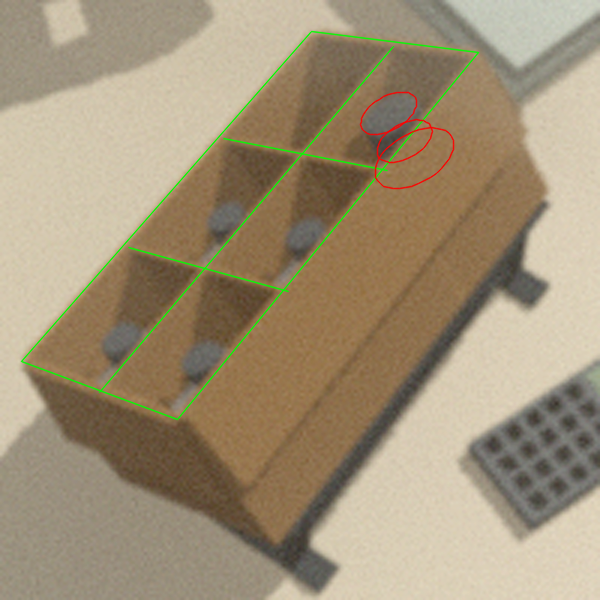

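```bash
cat > plan.py <<'E'
from h import *
p=np.load("fit.npy");C=cartonR(p[3]);ct=p[:3]
RG=C*Ro.from_euler('y',np.pi)  # x->-x, y->y, z->-z
def W(c): return C.apply(np.array(c)/1000)+ct
def cur():
    s=state();q=s["tool_rot"];return s["tool_pos"],Ro.from_quat([q[1],q[2],q[3],q[0]])
def rot_to(R): return np.degrees((cur()[1].inv()*R).as_rotvec())
def slide_to(P,R=None): 
    t,r=cur(); return (R or r).inv().apply(np.array(P)-t)*1000
E
python3 - <<'E'
from plan import *
print("rot",rot_to(RG)); 
for z in(300,250,104): print(W([36,122,z]),slide_to(W([36,122,z]),RG))
E
```

```text
rot [ -7.6967 -30.8639 -27.2925]
[ 0.4691 -0.0055  0.3351] [-200.1874 -616.6799    0.9246]
[ 0.495  -0.0022  0.2925] [-200.1874 -616.6799   50.9246]
[0.5707 0.0075 0.168 ] [-200.1874 -616.6799  196.9246]
```

Call:
jog_arm(
  increments=[
    {"slide":[0,0,-3],"rotation":[-1.1,-4.41,-3.9]},
    {"slide":[0,0,-3],"rotation":[-1.1,-4.41,-3.9]},
    {"slide":[0,0,-3],"rotation":[-1.1,-4.41,-3.9]},
    {"slide":[0,0,-3],"rotation":[-1.1,-4.41,-3.9]},
    {"slide":[0,0,-3],"rotation":[-1.1,-4.41,-3.9]},
    {"slide":[0,0,-3],"rotation":[-1.1,-4.41,-3.9]},
    {"slide":[0,0,-3],"rotation":[-1.1,-4.41,-3.9]},
    {"slide":[0,0,0]},
    {"slide":[0,0,0]},
  ],
  fingers=0.72,
)

```text
invalid input
```

```bash
python3 -c "
from plan import *
print(state()['time'],rot_to(RG),slide_to(W([36,122,290]),RG),state()['gripper_width'])"
```

```text
1.1 [ -7.6967 -30.8639 -27.2925] [-200.1874 -616.6799   10.9246] 1.0016072142458006
```

Call:
jog_arm(
  increments=[
    {"slide":[0,0,-3],"rotation":[-1.1,-4.41,-3.9]},
    {"slide":[0,0,-3],"rotation":[-1.1,-4.41,-3.9]},
    {"slide":[0,0,-3],"rotation":[-1.1,-4.41,-3.9]},
    {"slide":[0,0,-3],"rotation":[-1.1,-4.41,-3.9]},
    {"slide":[0,0,-3],"rotation":[-1.1,-4.41,-3.9]},
    {"slide":[0,0,-3],"rotation":[-1.1,-4.41,-3.9]},
    {"slide":[0,0,-3],"rotation":[-1.1,-4.41,-3.9]},
    {"slide":[0,0,0],"rotation":[0,0,0]},
    {"slide":[0,0,0],"rotation":[0,0,0]},
  ],
  fingers=0.72,
)

```text
time: 1.85
tool_pos: [0.2155, 0.5841, 0.251]
tool_rot: [0.27, -0.061, 0.961, 0.017]
contact_force: [-1.2, 0.1, -0.5]
gripper_width: 0.726
```

```bash
python3 -c "
from plan import *
print(state()['time'],rot_to(RG),slide_to(W([36,122,290]),RG),state()['gripper_width'])"
```

```text
1.85 [-0.0112 -0.1041 -0.0029] [-194.82   -617.0184   30.6666] 0.7260254676533137
```

Call:
jog_arm(
  increments=[
    {"slide":[-9.7,-30.8,1.5],"rotation":[0,0,0]},
    {"slide":[-9.7,-30.8,1.5],"rotation":[0,0,0]},
    {"slide":[-9.7,-30.8,1.5],"rotation":[0,0,0]},
    {"slide":[-9.7,-30.8,1.5],"rotation":[0,0,0]},
    {"slide":[-9.7,-30.8,1.5],"rotation":[0,0,0]},
    {"slide":[-9.7,-30.8,1.5],"rotation":[0,0,0]},
    {"slide":[-9.7,-30.8,1.5],"rotation":[0,0,0]},
    {"slide":[-9.7,-30.8,1.5],"rotation":[0,0,0]},
    {"slide":[-9.7,-30.8,1.5],"rotation":[0,0,0]},
    {"slide":[-9.7,-30.8,1.5],"rotation":[0,0,0]},
    {"slide":[-9.7,-30.8,1.5],"rotation":[0,0,0]},
    {"slide":[-9.7,-30.8,1.5],"rotation":[0,0,0]},
    {"slide":[-9.7,-30.8,1.5],"rotation":[0,0,0]},
    {"slide":[-9.7,-30.8,1.5],"rotation":[0,0,0]},
    {"slide":[-9.7,-30.8,1.5],"rotation":[0,0,0]},
    {"slide":[-9.7,-30.8,1.5],"rotation":[0,0,0]},
    {"slide":[-9.7,-30.8,1.5],"rotation":[0,0,0]},
    {"slide":[-9.7,-30.8,1.5],"rotation":[0,0,0]},
    {"slide":[-9.7,-30.8,1.5],"rotation":[0,0,0]},
    {"slide":[0,0,0],"rotation":[0,0,0]},
  ],
)

```text
time: 3.52
tool_pos: [0.4629, 0.0196, 0.3253]
tool_rot: [0.272, -0.056, 0.961, 0.016]
contact_force: [0.2, -0.9, -0.2]
gripper_width: 0.716
```

```bash
python3 -c "
from plan import *
print(state()['time'],rot_to(RG),slide_to(W([36,122,104]),RG),state()['joint_pos'],state()['contact_force'])
cv2.imwrite('pics/s2.png',optics.grab_frame('scene')['frame'][60:360,180:440])
cv2.imwrite('pics/t2.png',optics.grab_frame('top')['frame'])"
```

```text
3.5167 [-0.3557  0.0913 -0.5185] [ -7.7348 -25.703  189.1886] [-0.2271 -0.8071  2.1729  0.186   1.2559 -1.9248] [ 0.1589 -0.8676 -0.246 ]
```

View pics/s2.png

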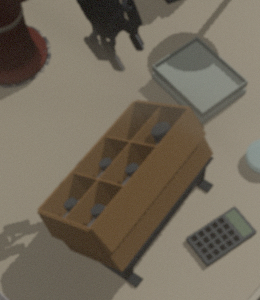

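View pics/t2.png

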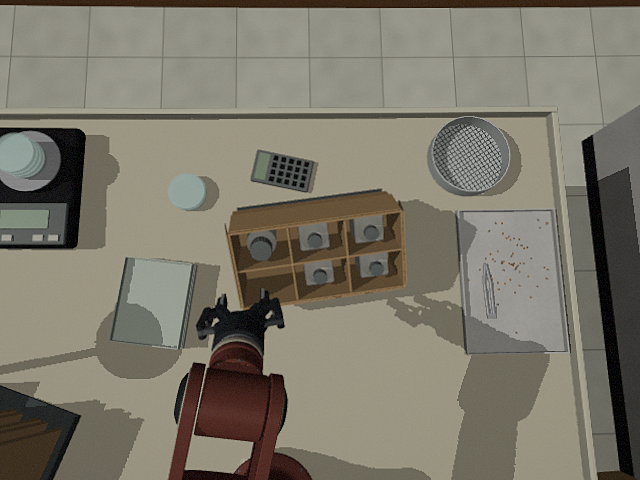

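Call:
jog_arm(
  increments=[
    {"slide":[-3.9,-12.8,5],"rotation":[0,0,-0.25]},
    {"slide":[-3.9,-12.8,5],"rotation":[-0.3,0,-0.25]},
    {"slide":[0,0,15],"rotation":[0,0,0]},
    {"slide":[0,0,15],"rotation":[0,0,0]},
    {"slide":[0,0,15],"rotation":[0,0,0]},
    {"slide":[0,0,15],"rotation":[0,0,0]},
    {"slide":[0,0,15],"rotation":[0,0,0]},
    {"slide":[0,0,15],"rotation":[0,0,0]},
    {"slide":[0,0,15],"rotation":[0,0,0]},
    {"slide":[0,0,15],"rotation":[0,0,0]},
    {"slide":[0,0,10],"rotation":[0,0,0]},
    {"slide":[0,0,0],"rotation":[0,0,0]},
    {"slide":[0,0,0],"rotation":[0,0,0]},
  ],
)

```text
time: 4.7
tool_pos: [0.5433, 0.0121, 0.208]
tool_rot: [0.27, -0.067, 0.96, 0.019]
contact_force: [-0.9, -0.0, 0.9]
gripper_width: 0.721
```

```bash
python3 -c "
from plan import *
print(state()['time'],rot_to(RG),slide_to(W([36,122,104]),RG),state()['joint_pos'],state()['contact_force'])
cv2.imwrite('pics/s3.png',cv2.resize(optics.grab_frame('scene')['frame'][100:300,250:420],None,fx=3,fy=3))
cv2.imwrite('pics/t3.png',cv2.resize(optics.grab_frame('top')['frame'][180:320,180:360],None,fx=4,fy=4))"
```

```text
4.7 [ 0.3853 -0.0483  0.5491] [-1.7654 -8.0917 47.9572] [-0.2076 -0.4944  2.1833  0.2214  0.9425 -2.0006] [-0.8622 -0.0063  0.8588]
```

View pics/s3.png

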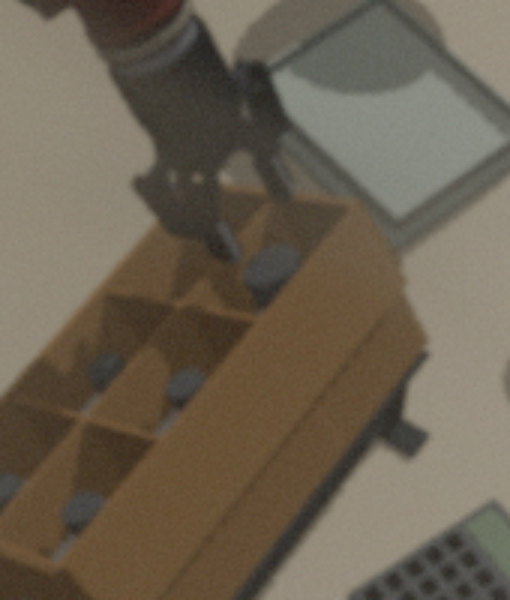

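View pics/t3.png

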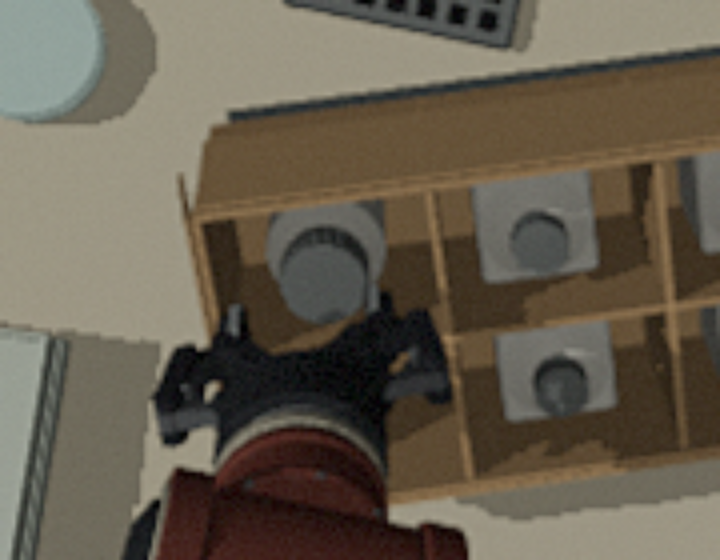

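Call:
jog_arm(
  increments=[
    {"slide":[-0.9,-4,0],"rotation":[0.2,0,0.3]},
    {"slide":[-0.9,-4,0],"rotation":[0.2,0,0.3]},
    {"slide":[0,0,8],"rotation":[0,0,0]},
    {"slide":[0,0,0],"rotation":[0,0,0]},
    {"slide":[0,0,0],"rotation":[0,0,0]},
  ],
)

```text
time: 5.22
tool_pos: [0.5501, 0.0038, 0.2015]
tool_rot: [0.27, -0.06, 0.961, 0.017]
contact_force: [-0.2, 0.1, 0.1]
gripper_width: 0.719
```

```bash
python3 -c "
from plan import *
print(state()['time'],rot_to(RG),slide_to(W([36,122,104]),RG),state()['joint_pos'],state()['contact_force'])
cv2.imwrite('pics/s4.png',cv2.resize(optics.grab_frame('scene')['frame'][150:250,280:410],None,fx=6,fy=6))
cv2.imwrite('pics/t4.png',cv2.resize(optics.grab_frame('top')['frame'][200:290,210:310],None,fx=6,fy=6))"
```

```text
5.2167 [-0.0821 -0.0711 -0.1265] [-0.3521  1.0265 39.5312] [-0.2191 -0.4673  2.1761  0.222   0.9227 -2.0025] [-0.1756  0.1007  0.1233]
```

View pics/s4.png

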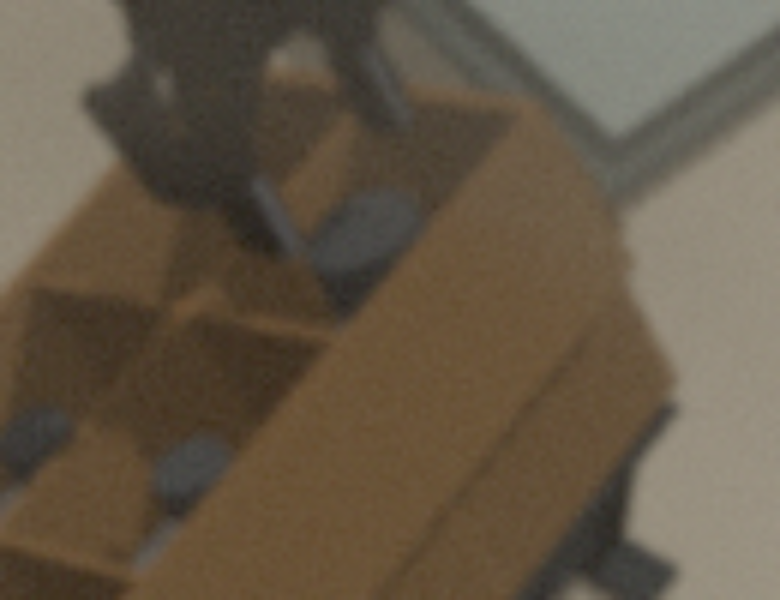

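View pics/t4.png

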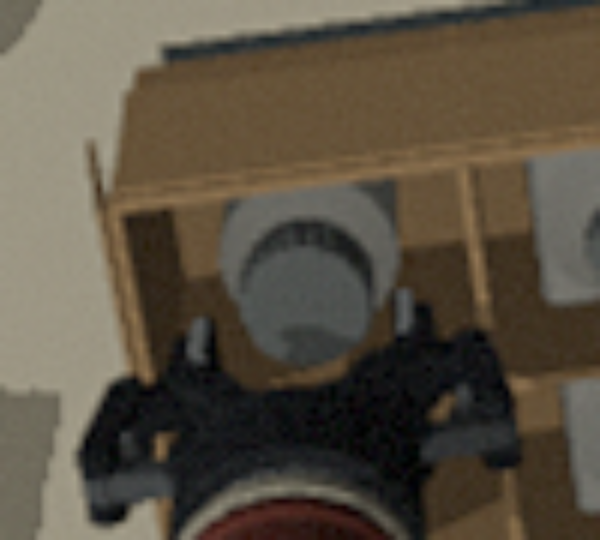

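Call:
jog_arm(
  increments=[
    {"slide":[0,0,5],"rotation":[0,0,0]},
    {"slide":[0,0,5],"rotation":[0,0,0]},
    {"slide":[0,0,5],"rotation":[0,0,0]},
    {"slide":[0,0,5],"rotation":[0,0,0]},
    {"slide":[0,0,5],"rotation":[0,0,0]},
    {"slide":[0,0,5],"rotation":[0,0,0]},
    {"slide":[0,0,5],"rotation":[0,0,0]},
    {"slide":[0,0,4],"rotation":[0,0,0]},
    {"slide":[0,0,0],"rotation":[0,0,0]},
    {"slide":[0,0,0],"rotation":[0,0,0]},
  ],
)

```text
time: 6.15
tool_pos: [0.5705, 0.0065, 0.1687]
tool_rot: [0.271, -0.06, 0.961, 0.017]
contact_force: [-0.5, 0.3, -0.8]
gripper_width: 0.723
```

```bash
python3 -c "
from plan import *
print(state()['time'],rot_to(RG),slide_to(W([36,122,104]),RG),state()['contact_force'])
cv2.imwrite('pics/s5.png',cv2.resize(optics.grab_frame('scene')['frame'][150:250,280:410],None,fx=6,fy=6))
cv2.imwrite('pics/t5.png',cv2.resize(optics.grab_frame('top')['frame'][200:290,210:310],None,fx=6,fy=6))"
```

```text
6.15 [-0.0847 -0.0349 -0.0983] [0.0205 0.9489 0.7521] [-0.5193  0.3119 -0.7837]
```

View pics/s5.png

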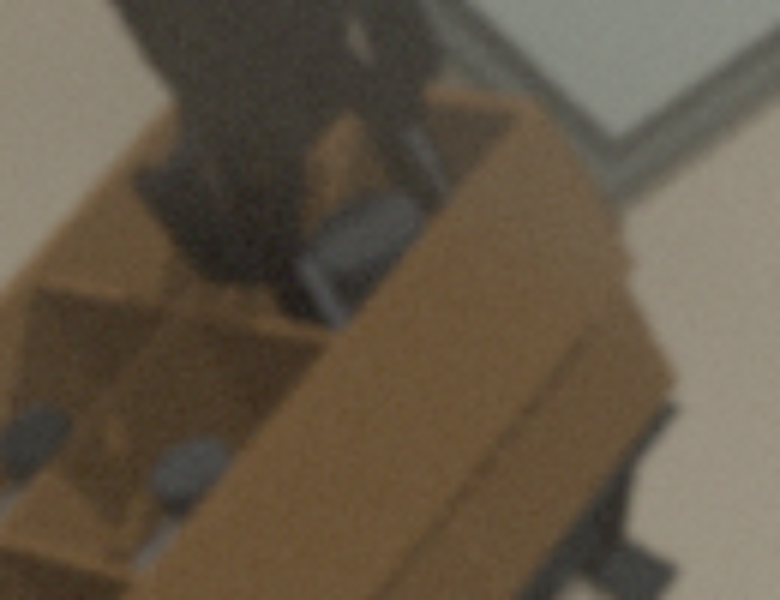

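View pics/t5.png

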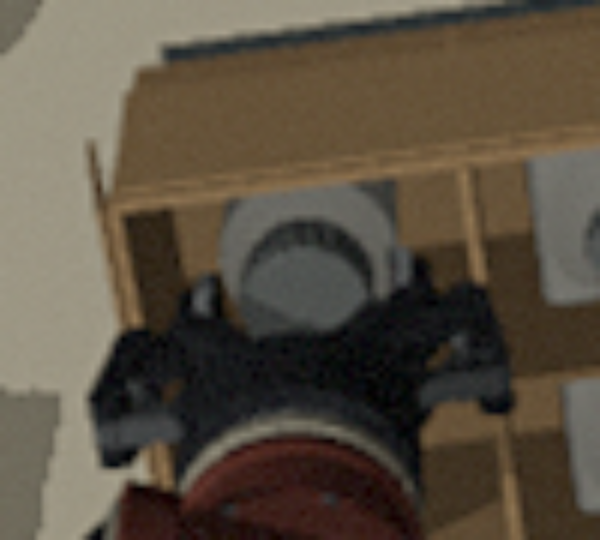

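The fingers straddle the lid, at (205,300) and (403,270) in the zoomed view, with the lid at (307,285). I'm closing them.

Call:
jog_arm(
  increments=[
    {"slide":[0,0,0],"rotation":[0,0,0]},
    {"slide":[0,0,0],"rotation":[0,0,0]},
    {"slide":[0,0,0],"rotation":[0,0,0]},
    {"slide":[0,0,0],"rotation":[0,0,0]},
    {"slide":[0,0,0],"rotation":[0,0,0]},
    {"slide":[0,0,0],"rotation":[0,0,0]},
    {"slide":[0,0,0],"rotation":[0,0,0]},
    {"slide":[0,0,0],"rotation":[0,0,0]},
  ],
  fingers=0,
)

```text
time: 6.92
tool_pos: [0.5707, 0.0065, 0.17]
tool_rot: [0.271, -0.06, 0.96, 0.017]
contact_force: [-5.6, 0.2, 5.1]
gripper_width: 0.516
```

Call:
jog_arm(
  increments=[
    {"slide":[0,0,-3],"rotation":[0,0,0]},
    {"slide":[0,0,-5],"rotation":[0,0,0]},
    {"slide":[0,0,-5],"rotation":[0,0,0]},
    {"slide":[0,0,-5],"rotation":[0,0,0]},
    {"slide":[0,0,-5],"rotation":[0,0,0]},
    {"slide":[0,0,0],"rotation":[0,0,0]},
  ],
)

```text
time: 7.42
tool_pos: [0.5587, 0.0049, 0.1891]
tool_rot: [0.272, -0.06, 0.96, 0.017]
contact_force: [1.6, 0.2, 1.0]
gripper_width: 0.515
```

```bash
python3 -c "
from plan import *
print(state()['time'],rot_to(RG),slide_to(W([36,122,104]),RG),state()['contact_force'],state()['gripper_width'])
cv2.imwrite('pics/s6.png',cv2.resize(optics.grab_frame('scene')['frame'][150:250,280:410],None,fx=6,fy=6))
cv2.imwrite('pics/t6.png',cv2.resize(optics.grab_frame('top')['frame'][200:290,210:310],None,fx=6,fy=6))"
```

```text
7.4167 [-0.1109  0.0801 -0.1123] [ 0.5658  1.0102 24.4362] [1.5888 0.2297 1.0217] 0.514821607948062
```

View pics/s6.png

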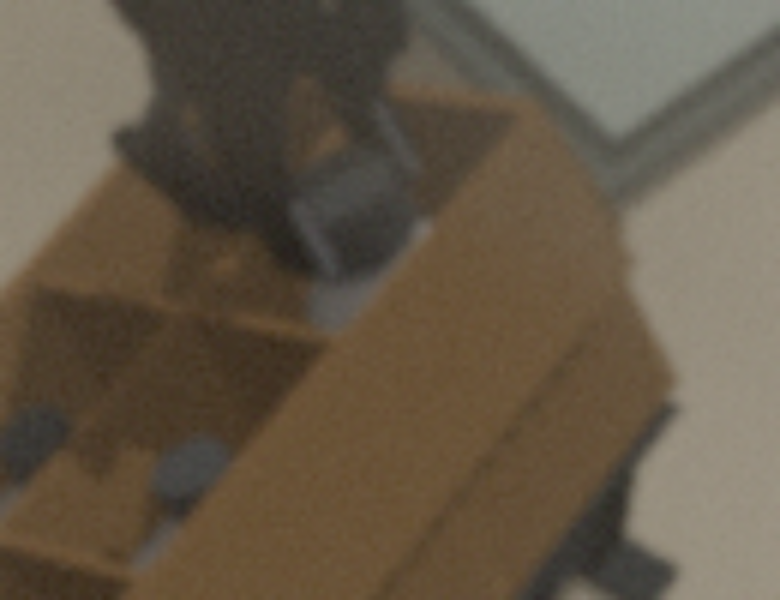

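View pics/t6.png

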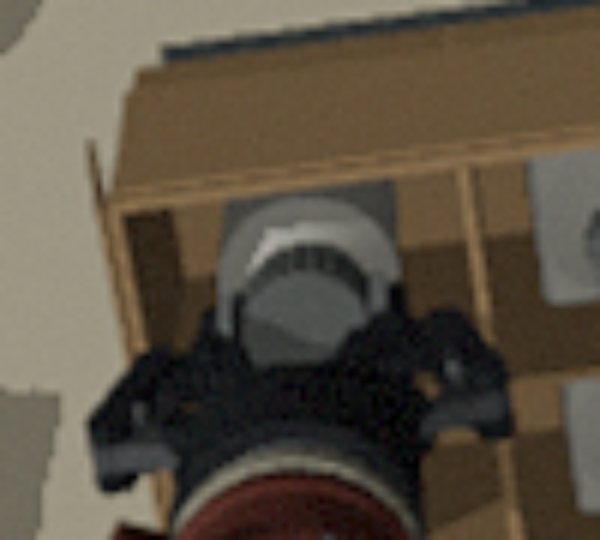

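Call:
jog_arm(
  increments=[
    {"slide":[-2,0,-5],"rotation":[0,0,0]},
    {"slide":[-2,0,-5],"rotation":[0,0,0]},
    {"slide":[0,0,-8],"rotation":[0,0,0]},
    {"slide":[0,0,-8],"rotation":[0,0,0]},
    {"slide":[0,0,-8],"rotation":[0,0,0]},
    {"slide":[0,0,0],"rotation":[0,0,0]},
  ],
)

```text
time: 8.02
tool_pos: [0.5444, 0.0029, 0.222]
tool_rot: [0.272, -0.06, 0.96, 0.016]
contact_force: [1.0, 0.5, -3.6]
gripper_width: 0.515
```

Call:
jog_arm(
  increments=[
    {"slide":[0,0,-10],"rotation":[0,0,0]},
    {"slide":[0,0,-10],"rotation":[0,0,0]},
    {"slide":[0,0,-10],"rotation":[0,0,0]},
    {"slide":[0,0,-10],"rotation":[0,0,0]},
    {"slide":[0,0,-10],"rotation":[0,0,0]},
    {"slide":[0,0,-10],"rotation":[0,0,0]},
    {"slide":[0,0,-10],"rotation":[0,0,0]},
    {"slide":[0,0,-10],"rotation":[0,0,0]},
    {"slide":[0,0,-10],"rotation":[0,0,0]},
    {"slide":[0,0,-10],"rotation":[0,0,0]},
    {"slide":[0,0,-10],"rotation":[0,0,0]},
    {"slide":[0,0,-10],"rotation":[0,0,0]},
    {"slide":[0,0,-5],"rotation":[0,0,0]},
    {"slide":[0,0,0],"rotation":[0,0,0]},
  ],
)

```text
time: 9.18
tool_pos: [0.4796, -0.0051, 0.3286]
tool_rot: [0.272, -0.06, 0.96, 0.016]
contact_force: [0.3, 0.8, -3.7]
gripper_width: 0.516
```

```bash
python3 -c "
from plan import *
print(state()['time'],rot_to(RG),slide_to(W([36,122,104]),RG),state()['contact_force'],state()['gripper_width'],state()['tool_pos'],state()['joint_pos'])
cv2.imwrite('pics/s7.png',optics.grab_frame('scene')['frame'][50:350,180:480])
cv2.imwrite('pics/t7.png',optics.grab_frame('top')['frame'][130:480,80:420])"
```

```text
9.1833 [-0.1691  0.1805 -0.0753] [  5.5098   0.9669 184.9385] [ 0.2998  0.825  -3.6827] 0.5160103585424172 [ 0.4796 -0.0051  0.3286] [-0.292  -0.7503  2.1387  0.2245  1.2466 -2.0042]
```

View pics/s7.png

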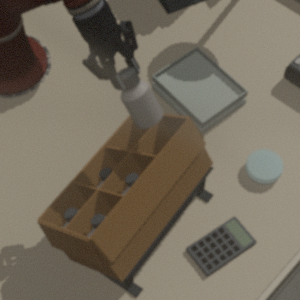

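View pics/t7.png

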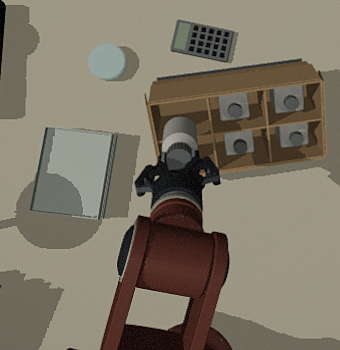

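```bash
python3 -c "
from plan import *
print(slide_to([.4607,.2754,.32]))"
```

```text
[-10.5738 280.494   13.76  ]
```

Call:
jog_arm(
  increments=[
    {"slide":[0,10,0],"rotation":[0,0,0]},
    {"slide":[0,20,0],"rotation":[0,0,0]},
    {"slide":[0,20,0],"rotation":[0,0,0]},
    {"slide":[0,20,0],"rotation":[0,0,0]},
    {"slide":[0,20,0],"rotation":[0,0,0]},
    {"slide":[0,20,0],"rotation":[0,0,0]},
    {"slide":[0,20,0],"rotation":[0,0,0]},
    {"slide":[-1,20,1],"rotation":[0,0,0]},
    {"slide":[-1,20,1],"rotation":[0,0,0]},
    {"slide":[-1,20,1],"rotation":[0,0,0]},
    {"slide":[-1,20,2],"rotation":[0,0,0]},
    {"slide":[-2,20,2],"rotation":[0,0,0]},
    {"slide":[-2,20,2],"rotation":[0,0,0]},
    {"slide":[-2,20,2],"rotation":[0,0,0]},
    {"slide":[0,10,1],"rotation":[0,0,0]},
    {"slide":[0,0,0],"rotation":[0,0,0]},
  ],
)

```text
time: 10.62
tool_pos: [0.4585, 0.277, 0.3191]
tool_rot: [0.269, -0.062, 0.961, 0.017]
contact_force: [-0.1, -0.1, -4.4]
gripper_width: 0.518
```

```bash
python3 -c "
from plan import *
t,r=cur(); z=r.apply([0,0,1]); v=np.cross(z,[0,0,-1]); R,_=Ro.align_vectors([[0,0,-1]],[z]); 
a=np.arccos(-z[2]); w=v/np.linalg.norm(v)*a
print('rot',np.degrees(r.inv().apply(w)),slide_to([.4607,.2754,.32]),state()['contact_force'],state()['joint_pos'])"
```

```text
rot [ 0.0078 31.2829 -0.    ] [-2.1933 -1.9006  0.2531] [-0.0953 -0.1233 -4.4309] [ 0.5045 -0.5291  2.0223 -0.2113  1.1425 -1.1562]
```

Call:
jog_arm(
  increments=[
    {"slide":[0,0,0],"rotation":[0,2.5,0]},
    {"slide":[0,0,0],"rotation":[0,3.2,0]},
    {"slide":[0,0,0],"rotation":[0,3.2,0]},
    {"slide":[0,0,0],"rotation":[0,3.2,0]},
    {"slide":[0,0,0],"rotation":[0,3.2,0]},
    {"slide":[0,0,0],"rotation":[0,3.2,0]},
    {"slide":[0,0,0],"rotation":[0,3.2,0]},
    {"slide":[0,0,0],"rotation":[0,3.2,0]},
    {"slide":[0,0,0],"rotation":[0,3.2,0]},
    {"slide":[0,0,0],"rotation":[0,3.2,0]},
    {"slide":[0,0,0],"rotation":[0,0,0]},
    {"slide":[0,0,0],"rotation":[0,0,0]},
  ],
)

```text
time: 11.62
tool_pos: [0.4602, 0.2744, 0.3205]
tool_rot: [0.002, -0.062, 0.998, -0.0]
contact_force: [-0.2, 0.9, -4.4]
gripper_width: 0.52
```

```bash
cat > chk.py <<'E'
from plan import *
import sys
t,r=cur(); z=r.apply([0,0,1]); v=np.cross(z,[0,0,-1]); a=np.arccos(-z[2]); w=v/np.linalg.norm(v)*a
print('rot',np.degrees(r.inv().apply(w)),slide_to([.4607,.2754,.13]),t,state()['contact_force'],state()['time'])
# expected jar overlay
n=sys.argv[1]; th=np.linspace(0,2*np.pi,40)
for c,o,s in(("top",(90,220,150,150),4),("scene",(310,40,150,150),4)):
    f=optics.grab_frame(c);im=f["frame"][o[1]:o[1]+o[3],o[0]:o[0]+o[2]]
    im=cv2.convertScaleAbs(cv2.resize(im,None,fx=s,fy=s,interpolation=cv2.INTER_CUBIC),alpha=1.4)
    for rr,h in((33,100),(33,22),(23,-25)):
        P=r.apply(np.c_[rr*np.cos(th),rr*np.sin(th),0*th+h]/1000)+t
        u=((proj(f,P)-o[:2]+.5)*s-.5).astype(int);cv2.polylines(im,[u],True,(0,0,255),1,cv2.LINE_AA)
    cv2.imwrite(f"pics/{n}_{c}.png",im)
E
python3 chk.py c1
```

```text
rot [-0.0336  0.248  -0.    ] [  0.1931   1.0365 190.4645] [0.4602 0.2744 0.3205] [-0.2284  0.8956 -4.4075] 11.6167
```

View pics/c1_scene.png

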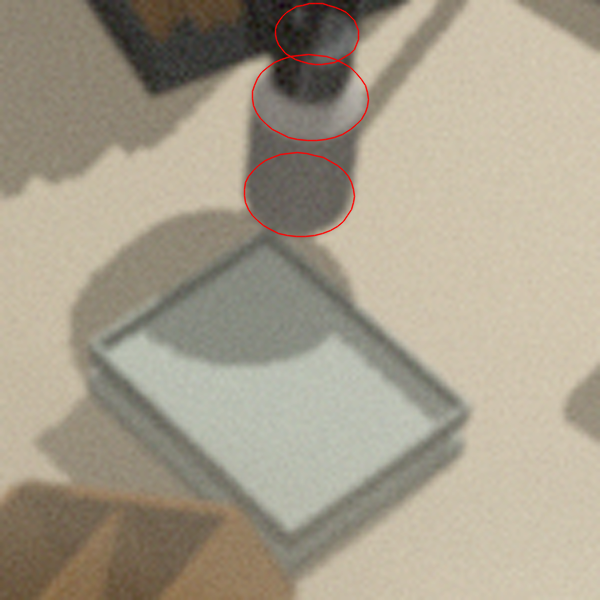

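View pics/c1_top.png

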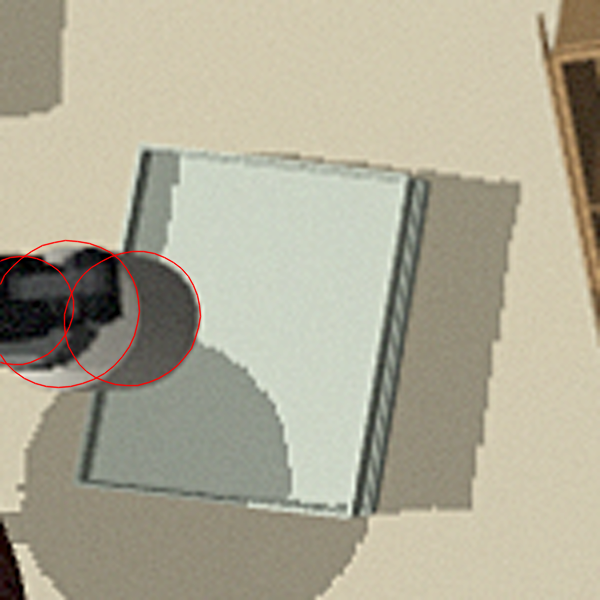

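Call:
jog_arm(
  increments=[
    {"slide":[0,0.5,8],"rotation":[0,0.25,0]},
    {"slide":[0,0.5,12],"rotation":[0,0,0]},
    {"slide":[0,0,12],"rotation":[0,0,0]},
    {"slide":[0,0,12],"rotation":[0,0,0]},
    {"slide":[0,0,12],"rotation":[0,0,0]},
    {"slide":[0,0,12],"rotation":[0,0,0]},
    {"slide":[0,0,12],"rotation":[0,0,0]},
    {"slide":[0,0,12],"rotation":[0,0,0]},
    {"slide":[0,0,12],"rotation":[0,0,0]},
    {"slide":[0,0,12],"rotation":[0,0,0]},
    {"slide":[0,0,12],"rotation":[0,0,0]},
    {"slide":[0,0,8],"rotation":[0,0,0]},
    {"slide":[0,0,0],"rotation":[0,0,0]},
    {"slide":[0,0,0],"rotation":[0,0,0]},
  ],
)

```text
time: 12.88
tool_pos: [0.459, 0.2756, 0.1846]
tool_rot: [-0.001, -0.062, 0.998, -0.001]
contact_force: [0.4, -0.1, -4.4]
gripper_width: 0.519
```

```bash
python3 chk.py c2
```

```text
rot [-0.0521 -0.1037  0.    ] [-1.7924 -0.36   54.5689] [0.459  0.2756 0.1846] [ 0.3988 -0.08   -4.45  ] 12.8833
```

View pics/c2_scene.png

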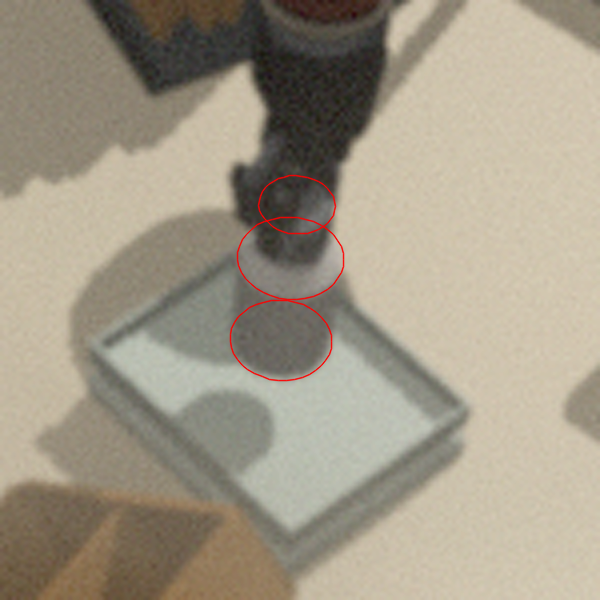

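View pics/c2_top.png

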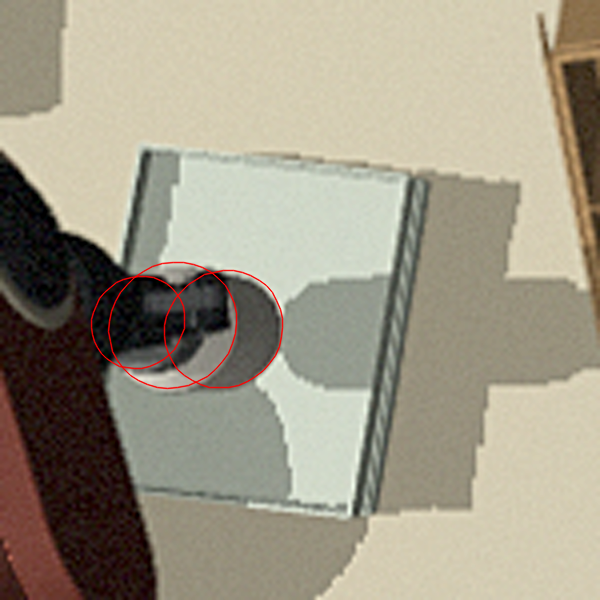

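Call:
jog_arm(
  increments=[
    {"slide":[-0.5,0,3],"rotation":[0,0,0]},
    {"slide":[-0.5,0,3],"rotation":[0,0,0]},
    {"slide":[-0.5,0,3],"rotation":[0,0,0]},
    {"slide":[0,0,3],"rotation":[0,0,0]},
  ],
)

```text
time: 13.32
tool_pos: [0.4608, 0.2759, 0.1731]
tool_rot: [-0.0, -0.062, 0.998, -0.0]
contact_force: [0.5, -0.6, -4.8]
gripper_width: 0.521
```

Call:
jog_arm(
  increments=[
    {"slide":[0,0,3],"rotation":[0,0,0]},
    {"slide":[0,0,3],"rotation":[0,0,0]},
    {"slide":[0,0,3],"rotation":[0,0,0]},
    {"slide":[0,0,3],"rotation":[0,0,0]},
    {"slide":[0,0,0],"rotation":[0,0,0]},
  ],
)

```text
time: 13.73
tool_pos: [0.4602, 0.2756, 0.1602]
tool_rot: [-0.001, -0.062, 0.998, -0.001]
contact_force: [-0.8, -0.2, -4.3]
gripper_width: 0.52
```

Call:
jog_arm(
  increments=[
    {"slide":[0,0,2],"rotation":[0,0,0]},
    {"slide":[0,0,2],"rotation":[0,0,0]},
    {"slide":[0,0,2],"rotation":[0,0,0]},
    {"slide":[0,0,0],"rotation":[0,0,0]},
    {"slide":[0,0,0],"rotation":[0,0,0]},
  ],
)

```text
time: 14.15
tool_pos: [0.4606, 0.2758, 0.155]
tool_rot: [-0.0, -0.062, 0.998, -0.0]
contact_force: [-0.8, 0.0, -4.5]
gripper_width: 0.515
```

Call:
jog_arm(
  increments=[
    {"slide":[0,0,2],"rotation":[0,0,0]},
    {"slide":[0,0,2],"rotation":[0,0,0]},
    {"slide":[0,0,2],"rotation":[0,0,0]},
    {"slide":[0,0,0],"rotation":[0,0,0]},
  ],
)

```text
time: 14.48
tool_pos: [0.4603, 0.2757, 0.1485]
tool_rot: [-0.001, -0.062, 0.998, -0.001]
contact_force: [0.1, -0.6, -4.8]
gripper_width: 0.516
```

Call:
jog_arm(
  increments=[
    {"slide":[0,0,2],"rotation":[0,0,0]},
    {"slide":[0,0,2],"rotation":[0,0,0]},
    {"slide":[0,0,0],"rotation":[0,0,0]},
  ],
)

```text
time: 14.73
tool_pos: [0.4604, 0.2757, 0.1446]
tool_rot: [-0.001, -0.062, 0.998, -0.0]
contact_force: [-0.1, -0.2, -4.5]
gripper_width: 0.517
```

Call:
jog_arm(
  increments=[
    {"slide":[0,0,2],"rotation":[0,0,0]},
    {"slide":[0,0,2],"rotation":[0,0,0]},
    {"slide":[0,0,0],"rotation":[0,0,0]},
  ],
)

```text
time: 14.98
tool_pos: [0.4604, 0.2757, 0.1406]
tool_rot: [-0.001, -0.062, 0.998, -0.0]
contact_force: [-0.1, 0.1, -4.3]
gripper_width: 0.515
```

Call:
jog_arm(
  increments=[
    {"slide":[0,0,2],"rotation":[0,0,0]},
    {"slide":[0,0,1],"rotation":[0,0,0]},
    {"slide":[0,0,0],"rotation":[0,0,0]},
    {"slide":[0,0,0],"rotation":[0,0,0]},
  ],
)

```text
time: 15.32
tool_pos: [0.461, 0.276, 0.1389]
tool_rot: [0.0, -0.062, 0.998, -0.0]
contact_force: [0.0, -0.2, -1.3]
gripper_width: 0.514
```

Call:
jog_arm(
  increments=[
    {"slide":[0,0,1],"rotation":[0,0,0]},
    {"slide":[0,0,0],"rotation":[0,0,0]},
    {"slide":[0,0,0],"rotation":[0,0,0]},
  ],
)

```text
time: 15.57
tool_pos: [0.461, 0.276, 0.1379]
tool_rot: [0.0, -0.062, 0.998, -0.0]
contact_force: [-0.7, 0.1, 2.0]
gripper_width: 0.515
```

```bash
python3 chk.py c3
```

```text
rot [-0.0235  0.0143 -0.    ] [ 0.4088 -0.527   7.9413] [0.461  0.276  0.1379] [-0.7024  0.0536  2.0128] 15.5667
```

View pics/c3_scene.png

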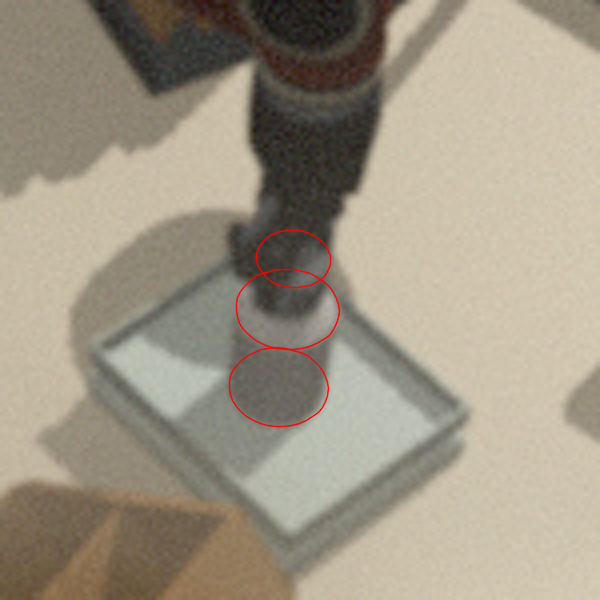

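View pics/c3_top.png

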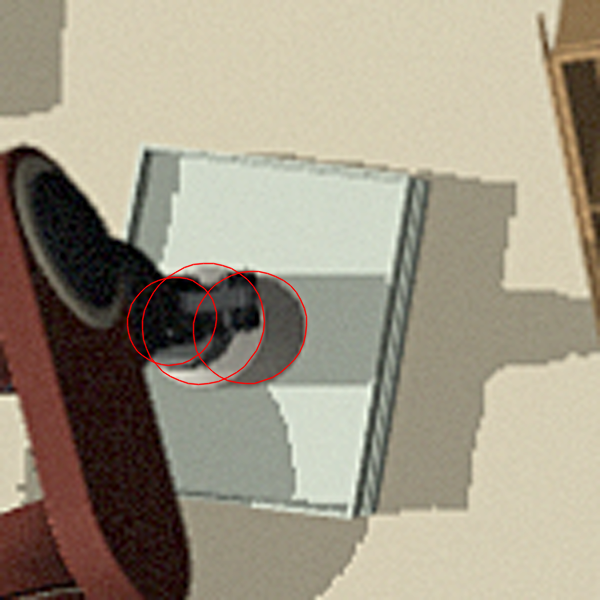

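Call:
jog_arm(
  increments=[
    {"slide":[0,0,0],"rotation":[0,0,0]},
    {"slide":[0,0,0],"rotation":[0,0,0]},
    {"slide":[0,0,0],"rotation":[0,0,0]},
    {"slide":[0,0,0],"rotation":[0,0,0]},
    {"slide":[0,0,0],"rotation":[0,0,0]},
    {"slide":[0,0,0],"rotation":[0,0,0]},
  ],
  fingers=0.85,
)

```text
time: 16.17
tool_pos: [0.4607, 0.2758, 0.1371]
tool_rot: [-0.0, -0.062, 0.998, -0.0]
contact_force: [0.4, 1.0, -0.5]
gripper_width: 0.848
```

```bash
python3 chk.py c4
```

```text
rot [-0.0328 -0.0449 -0.    ] [ 0.0096 -0.4409  7.1246] [0.4607 0.2758 0.1371] [ 0.3539  0.9972 -0.5254] 16.1667
```

View pics/c4_scene.png

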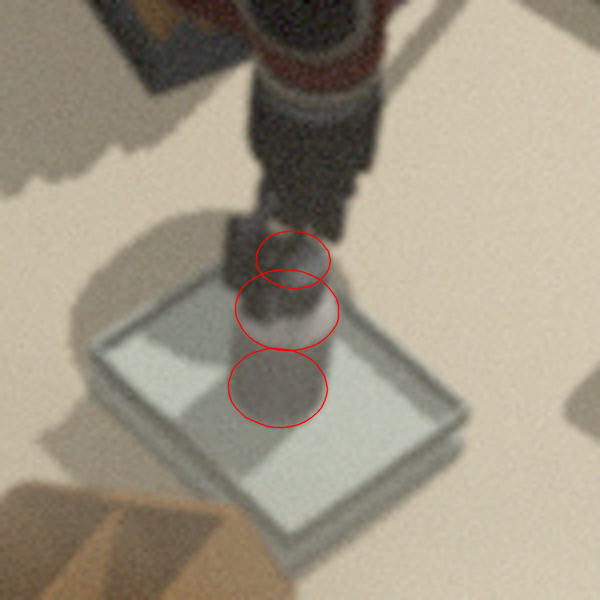

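The jar is released and still standing. I'm retreating straight up.

Call:
jog_arm(
  increments=[
    {"slide":[0,0,-4],"rotation":[0,0,0]},
    {"slide":[0,0,-6],"rotation":[0,0,0]},
    {"slide":[0,0,-10],"rotation":[0,0,0]},
    {"slide":[0,0,-15],"rotation":[0,0,0]},
    {"slide":[0,0,-15],"rotation":[0,0,0]},
    {"slide":[0,0,-15],"rotation":[0,0,0]},
    {"slide":[0,0,-15],"rotation":[0,0,0]},
    {"slide":[0,0,-15],"rotation":[0,0,0]},
    {"slide":[0,0,-15],"rotation":[0,0,0]},
    {"slide":[0,0,-15],"rotation":[0,0,0]},
    {"slide":[0,0,-10],"rotation":[0,0,0]},
    {"slide":[0,0,0],"rotation":[0,0,0]},
    {"slide":[0,0,0],"rotation":[0,0,0]},
  ],
)

```text
time: 17.35
tool_pos: [0.4611, 0.2761, 0.2732]
tool_rot: [0.001, -0.062, 0.998, -0.0]
contact_force: [0.6, -0.0, 0.3]
gripper_width: 0.849
```

```bash
python3 - <<'E'
from plan import *
print(state()['tool_pos'],state()['contact_force'],state()['time'])
th=np.linspace(0,2*np.pi,40);q=np.load('fit.npy')[5:]
a=[]
for c,o in(("top",(90,220,150,150)),("scene",(310,40,150,150))):
    f=optics.grab_frame(c);im=f["frame"][o[1]:o[1]+150,o[0]:o[0]+150].copy()
    cv2.imwrite(f'pics/full_{c}.png',f["frame"])
    im=cv2.convertScaleAbs(cv2.resize(im,None,fx=2.6,fy=2.6),alpha=1.4)
    for rr,h in((33,36),(33,114),(23,161)):
        P=np.c_[q[0]+rr*np.cos(th)/1000,q[1]+rr*np.sin(th)/1000,0*th+h/1000]
        cv2.polylines(im,[((proj(f,P)-o[:2]+.5)*2.6-.5).astype(int)],True,(0,0,255),1,cv2.LINE_AA)
    a.append(im)
cv2.imwrite("pics/c5.png",cv2.hconcat(a))
E
```

```text
[0.4611 0.2761 0.2732] [ 0.5565 -0.0243  0.2603] 17.35
```

View pics/c5.png

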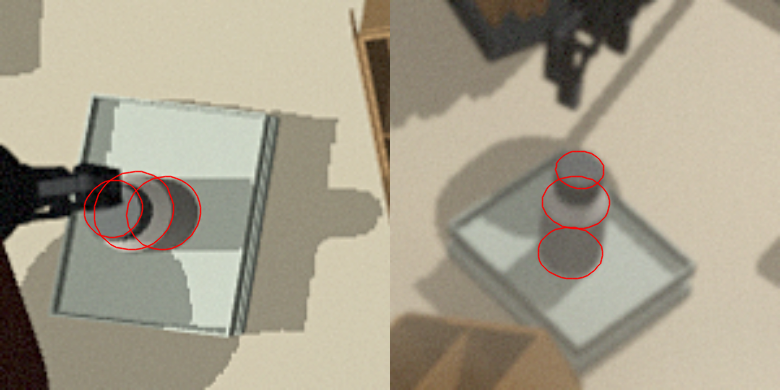

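View pics/full_top.png

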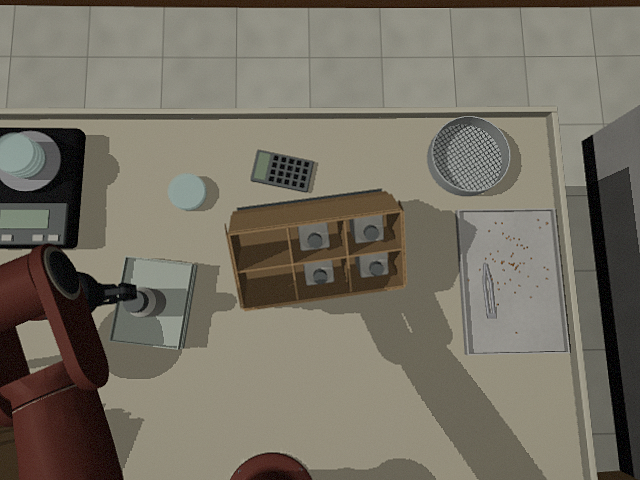

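The jar stands upright near the tray's middle, matching the overlay of a jar at the fitted tray centre. The bottles, dishes, calculator and tweezers haven't moved.

```bash
python3 -c "
from plant import manip,state
print(manip.job_done(),state()['time'])"
```

```text
the job is handed in; nothing more can be done
the job is handed in; nothing more can be done
```

I lifted the jar out of the rear +y cell by its lid and stood it on the top tray. I felt for contact before letting go, then backed straight off and handed the job in at about 17.5 s; no verdict is reported.

**Lift:** I raised the jar 185 mm along the carton's tilt. There was slight rubbing on the low wall at first, so I moved it about 4 mm up the slope. The wrist force then settled at the jar's weight, roughly 4.4 N, and never read above about 8 N.

**Placing:** The force reading showed about 6 N on the tray when I released.

**Last checks:**
- Both pictures show the jar upright, matching the overlay of a jar at the fitted tray centre to within a few mm. The gripper is clear of it, with wrist force near 0.
- The four bottles, dishes, calculator and tweezers look unmoved; I compared them with the first picture by eye only.

**One disagreement:** The jar touched the tray about 10 mm higher than my camera fit of the tray (rim at 44 mm) predicted. I did not find out whether the fit or the grip height on the lid was off, but the felt contact settled the placing.

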